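Unlock the sample safe and put its key back

TASK

Unlock the blue sample safe: take the yellow-headed key from the key block, push it fully into the lock on the safe's front deck, turn it clockwise until the lid springs up, then turn it back to the position where it comes out, draw it out and stand it fully down in its slot in the key block again. Work the key gently, without forcing it against the lock, and leave the other key and the things around undisturbed.

Things in the scene. Friction and masses are not known exactly. Their poses are not given: they have to be found in the camera images.
- key: Yellow-headed flat key standing blade down in the block. Origin: blade tip; z: up to the head; x: blade width. From the tip: blade 15 x 4 mm, 12 high, lowest 5 tapered to 12.5 x 3.2; round neck 5 dia to 19; shoulder disc 13 dia from 19 to 23; plastic head 34 (x) x 9 (y) mm from 23 to 53. Same turned half round. 30 to 65 g, steel and plastic.
- key_block: Fixed wooden block 126 (x) x 50 (y) x 38 mm high, origin under its centre, with two slots 60 mm apart along x, each 19 (x) x 8 (y) mm and 26 deep. Keys stand in them with the shoulder on the block's top, tip 19 mm above the block's foot. One slot holds the yellow key, the other the black one, which is which varies.
- slot_a (a point): Mouth centre of the block's slot at -x, on the block's top; axes as the block's.
- slot_b (a point): Mouth centre of the block's slot at +x, on the block's top; axes as the block's.
- other_key: Black-headed key with a round brass shank, for another lock; same head and shoulder, origin at the tip. Leave it standing.
- keyhole (a point): On the fixed safe: nominal keyhole centre, 81.5 mm above the table. z up, x to the lid, along the slot at home. The lock is fitted by hand on a gasket: the true hole lies up to 3 mm off in x, 6 in y, 0.02 rad in yaw, its face up to 1.5 off in z: feel for it. Slot 17 (x) x 6 (y) mm in the round boss, 27 dia, 5 high, on the deck (75 mm up).
- lock_cylinder (a joint): Turn of the lock cylinder, rad, clockwise from above: 0 home, stop at 1.4. The key enters and leaves only at home; it must go in till the shoulder is within 1.5 mm of the face (tip 17.5 to 19 mm deep) before it can turn; the last 8 mm push a spring, 3 to 7 N, then the shoulder stops hard. Key play in the slot 0.13 rad each way. Turning takes 0.05 to 0.12 N m.
- lid (a joint): Opening of the safe's clear steel-framed lid, rad: under 0.04 shut, 0.22 sprung up. Hinged at the safe's back; front edge 31 mm behind the keyhole, 83 mm high, rises 30 mm. A spring lifts it when the lock's tongue has swung clear of it, at about 0.7 to 1.0 rad of cylinder turn; it then stays up. The safe is 200 (x) x 230 (y) mm.
- pin_tin: Round white tin, 53 mm dia, 18 high, origin under its centre. Bystander, leave alone.
- tally_counter: Small hand tally counter, 46 x 79 x 37 mm, origin under its centre. Bystander, leave alone.

How it is judged:
By the outcome, as a careful person would: the job done as asked, in the order asked, and still so for the second after the job is handed in, with the robot touching nothing.
It also fails if it takes over 72 s, if anything falls off the work surface, if the arm or the gripper's body presses on something with over 40 N, if the wrist force passes 120 N, or if a joint passes its speed limit or range.

ROBOT

A 6-joint arm with a two-finger parallel gripper is mounted at the origin on a cart in front of the work surface, level with it; the furniture and walls round the work are solid. World frame = base frame: x ahead of the robot, y to its left, z up, the work surface at z = 0. Lengths are in m, angles in rad, forces in N, time in s.
With the tool pointing down it reaches from about 0.25 to 0.725 m from the base axis. Payload 4 kg.
Tool frame: the origin (TCP) lies midway between the tips of the shut fingers; the grasp point (between the pads) lies 19 mm behind it; z points along the fingers, y is the line along which they close (so a half turn about z gives the same grasp; the last joint's range is limited). The gripper opens to 85 mm and grips with 20 to 120 N. Pads are 22 mm wide; open, the fingers measure 114 mm over their backs; the gripper's body (76 mm by 85 mm) begins 54 mm behind the grasp point. The pads swing forward as they close: fully open they stand 13 mm farther back than shut.
Start: joints at [1.233, 0.241, 0.005, 1.335, 0, 1.571], TCP at [0.166, 0.472, 0.231] pointing down, gripper open.
Joint ranges: [-2.72, 2.72], [-1.05, 1.87], [-1.09, 1.28], [-1.99, 2.15], [-1.42, 1.44], [-3.14, 3.14]. Speed limits (rad/s): [2.79, 2.79, 3.14, 3.14, 3.14, 3.14].

INTERFACE

Orientations are given as a unit quaternion [x, y, z, w].
In Python, from workcell import get_obs, camera, job_done, silhouettes gives the robot as it stands. The module is installed in compiled form; this text tells all that it offers.
- The arm moves only by the tool drive_tool, never from a script. Its argument "increments" is a list of rows, each a list of 3 entries, a list of its own where there are three numbers: the shift along the world's x, y, z in mm, then the turn, a rotation vector about the world's x, y, z in degrees, then the opening, from 0 (shut) to 1 (fully open). A call has 1 to 8 rows; each row shifts and turns the commanded pose from where the row before left it; what a row does not reach is not made up. A row lasts 1/12 s, in which the tool goes at most 41.7 mm and 7.16 degrees, less where a joint would pass 70% of its speed; a pose out of reach is approached as far as the arm can. A call is refused whole if a number of a shift passes 41.7 or a number of a turn 7.16, either way. A call with a gripper value outside its range is refused whole. The fingers move at their own pace and stop on an object; the grip force is fixed at half the most. Time passes only in rows, so rows that do not move let the fingers close. It gives the time, the measured TCP pose, the force, the opening and the grip force at its end, in the units of the state.
- get_obs(): the state, without advancing time (a new reading comes with each control period).
- camera(name): name is "scene" or "top"; returns a dict with "image" (480x640x3 uint8, red, green, blue), "K" (3x3 intrinsics, pixels), "view" (4x4, takes a point from world to camera coordinates). Camera axes: x right, y down, z forward; pixel columns grow to the right and rows downward; lengths in m; the calibration is good to about 2 mm. A picture is of the moment at which its call begins. There is no depth.
- job_done(): hands the job in; it is judged then, once.
Trained networks look in a picture, given as the dict that the camera call returned (one of the last four; its "shot" number tells which), for a name from the list of things; names that differ only in an ending like _2 or _b are one class to them, and where a whole thing is asked for, a point or a joint stands for the part that bears it (a point fixed in the world has none). Each returns a list of dicts, best first, with "conf" (0 to 1); they miss things now and then, are a little off and sometimes report something else, mostly with a low value. They report only what shows in the picture. A call takes as long as a camera call.
- silhouettes(query, picture): "region" (480x640 bool, what is visible of it) and "bbox" ([left, top, right, bottom] in pixels, round what is visible of it).
The state is a dict: "clock": time; "joint_pos": joint angles; "joint_vel": joint speeds; "tau": joint torques, N m; "eef_pos": TCP position; "tool_rot": TCP orientation; "ft_force": force on the tool from outside, world axes, zero at the start; "ft_torque": the same for the moment, N m; "grip_width": finger opening in m; "grasp_force": force on a finger pad.
Only numpy, scipy, OpenCV 4.12 (cv2) and the standard library are available. Lean on these libraries where they do the work, as an engineer would, in place of code of your own. Each camera call takes 0.05 s, during which the arm holds its last target. There are 200 camera calls.

## Working session

There is one attempt and no reset: what is moved stays moved. The work goes in short steps, Python scripts to look and compute and a tool call to move; the robot and the scene stay as the last step left them, time stands still between calls to the robot, and variables do not carry over. Pictures are saved under pics/ and viewed, at most 10 in all, crops included, and the job is handed in when it is done.

Besides the shell and the picture viewer there is one more tool, called after "Call:" as a command line: name --argument value ..., lists and objects as JSON in quotes. drive_tool: Moves the arm, as the interface text tells. Its arguments: {"type":"object","properties":{"increments":{"type":"array"}},"required":["increments"]}

```bash
mkdir -p pics; python3 - <<'E'
from workcell import *
import cv2,numpy as np
o=get_obs();print({k:np.round(v,3) for k,v in o.items()})
ims=[]
for c in("top","scene"):
    p=camera(c);cv2.imwrite(f"pics/{c}0.png",p["image"][:,:,::-1]);print(c,p["K"].tolist(),np.round(p["view"],4).tolist())
    for q in("key","other_key","key_block","lid","pin_tin","tally_counter"):
        for s in silhouettes(q,p)[:2]:
            r=s["region"];ys,xs=np.nonzero(r);print(q,round(s["conf"],2),np.round(s["bbox"]),xs.mean().round(1),ys.mean().round(1),np.round(cv2.minAreaRect(np.c_[xs,ys].astype(np.float32))[1:][0],1),round(cv2.minAreaRect(np.c_[xs,ys].astype(np.float32))[2],1))
E
```

```text
{'clock': np.float64(0.0), 'joint_pos': array([1.233, 0.241, 0.004, 1.335, 0.   , 1.571]), 'joint_vel': array([-0.   ,  0.001, -0.001,  0.   , -0.001, -0.001]), 'tau': array([ 0.0000e+00, -3.7232e+01,  2.5241e+01,  1.7000e-02,  0.0000e+00,
       -0.0000e+00]), 'eef_pos': array([0.165, 0.471, 0.23 ]), 'tool_rot': array([ 0.168,  0.986, -0.001, -0.   ]), 'ft_force': array([-0.106, -0.459, -0.869]), 'ft_torque': array([-0.01 ,  0.007, -0.028]), 'grasp_force': np.float64(0.0), 'grip_width': np.float64(0.085)}
top [[453.5502457642168, 0.0, 315.47471504926284], [0.0, 453.5502457642168, 243.2871788577727], [0.0, 0.0, 1.0]] [[-0.0372, -0.9993, -0.0018, 0.0617], [-0.977, 0.0367, -0.2101, 0.5779], [0.21, -0.0061, -0.9777, 0.9416], [0.0, 0.0, 0.0, 1.0]]
key 0.56 [472. 307. 483. 322.] 477.7 315.4 [16.4  9.2] 66.8
other_key 0.58 [464. 280. 476. 297.] 466.5 288.9 [15.3  8.7] 66.0
key_block 0.77 [440. 273. 491. 340.] 464.5 303.6 [60.7 29.2] 67.6
lid 0.6 [224. 192. 336. 271.] 279.1 229.1 [ 64.3 105.7] 78.7
lid 0.43 [443. 274. 490. 333.] 465.2 304.0 [61.1 28.8] 67.3
pin_tin 0.71 [173. 246. 193. 263.] 182.3 253.9 [17. 22.] 90.0
pin_tin 0.36 [224. 192. 344. 298.] 281.6 242.7 [ 95.6 108.1] 78.4
tally_counter 0.78 [406. 173. 430. 201.] 417.9 189.5 [21.4 23.8] 48.8
scene [[494.75043663418546, 0.0, 318.990868611546], [0.0, 494.75043663418546, 242.33709171305188], [0.0, 0.0, 1.0]] [[-0.7713, -0.6364, -0.008, 0.4631], [-0.2889, 0.3612, -0.8866, 0.2375], [0.5671, -0.6815, -0.4625, 0.9111], [0.0, 0.0, 0.0, 1.0]]
key_block 0.71 [404. 226. 460. 254.] 432.2 239.4 [51.9 22.3] 8.7
lid 0.73 [226. 228. 317. 289.] 276.3 259.7 [44.7 90.6] 55.3
pin_tin 0.64 [205. 323. 227. 343.] 212.1 331.8 [10.8 25.2] 56.3
tally_counter 0.69 [226. 233. 315. 289.] 276.1 259.9 [45.2 90.7] 56.3
```

```bash
python3 - <<'E'
import cv2
a=cv2.imread("pics/top0.png");b=cv2.imread("pics/scene0.png")
c=cv2.resize(a[160:350,160:500],None,fx=2.35,fy=2.35,interpolation=cv2.INTER_CUBIC)
cv2.imwrite("pics/t1.png",c)
c=cv2.resize(b[180:360,190:490],None,fx=2.6,fy=2.6,interpolation=cv2.INTER_CUBIC)
cv2.imwrite("pics/s1.png",c)
E
```

```text
(no output)
```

View pics/t1.png

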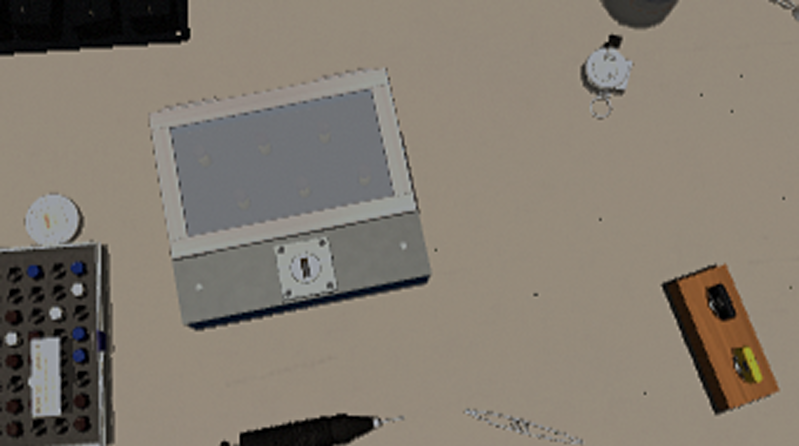

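View pics/s1.png

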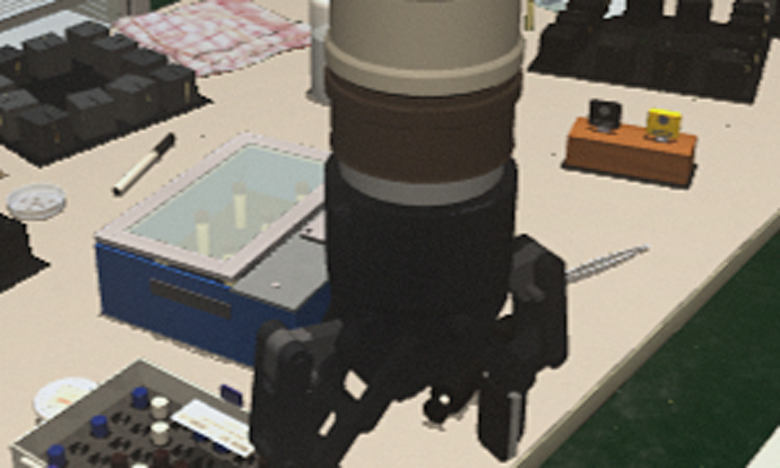

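The top view shows the safe with the keyhole near px (290,273). The block is at the right, with the yellow key near px (477,315) and the black key near (466,288). The scene view shows both heads side-on, with yellow near (445,228). Next I'll fit the poses.

```bash
cat > h.py <<'E'
import numpy as np,cv2
from workcell import *
from scipy.optimize import minimize,least_squares
def proj(p,P):
    P=np.atleast_2d(P);c=P@p["view"][:3,:3].T+p["view"][:3,3];u=c@p["K"].T;return u[:,:2]/u[:,2:]
def back(p,uv,z):
    R,t=p["view"][:3,:3],p["view"][:3,3];d=R.T@np.linalg.solve(p["K"],[uv[0],uv[1],1.]);o=-R.T@t
    return o+d*(z-o[2])/d[2]
def box(x,y,a,L,W,z0,z1,cx=0,cy=0):
    c,s=np.cos(a),np.sin(a)
    return np.array([[x+c*u-s*v,y+s*u+c*v,z] for z in(z0,z1) for u in(cx-L/2,cx+L/2) for v in(cy-W/2,cy+W/2)])
def hullmask(p,P,S=4):
    h=cv2.convexHull((proj(p,P)).astype(np.float32))[:,0]
    m=np.zeros((480*S,640*S),np.uint8);cv2.fillConvexPoly(m,np.round((h+.5)*S-.5).astype(np.int32),1)
    return cv2.resize(m.astype(np.float32),(640,480),interpolation=cv2.INTER_AREA)
E
python3 - <<'E'
from h import *
T=camera("top");S=camera("scene")
def hsv(p):return cv2.cvtColor(p["image"],cv2.COLOR_RGB2HSV)
def hull(m):
    n,l,st,_=cv2.connectedComponentsWithStats(m.astype(np.uint8));i=1+st[1:,4].argmax()
    q=cv2.findContours((l==i).astype(np.uint8),0,2)[0];h=cv2.convexHull(np.vstack(q));o=np.zeros(m.shape,np.uint8);cv2.fillConvexPoly(o,h,1);return o
W=[]
for p,(a,b,c,d) in((T,(430,260,505,350)),(S,(395,215,470,265))):
    w=np.zeros((480,640),bool);w[b:d,a:c]=1;W.append(w)
ms=[]
for p,w in zip((T,S),W):
    h=hsv(p);m=w&(h[...,0]<13)&(h[...,1]>120)&(h[...,2]>25);ms.append(hull(m));print("orange",m.sum(),ms[-1].sum())
def cost(q,use=(0,1)):
    return sum(np.abs(hullmask((T,S)[i],box(*q,.126,.05,0,.038))-ms[i]).sum() for i in use)
c=back(T,(464.5,303.6),.03);print(c)
best=None
for use in((0,),(1,),(0,1)):
    rs=[minimize(cost,[c[0],c[1],a],args=(use,),method="Nelder-Mead",options=dict(initial_simplex=[[c[0],c[1],a],[c[0]+.01,c[1],a],[c[0],c[1]+.01,a],[c[0],c[1],a+.15]])) for a in(.2,.4,.6)]
    r=min(rs,key=lambda r:r.fun);print("block",use,r.x.round(4),r.fun)
x,y,a=r.x
for s in(-.03,.03):print("slot",s,(x+s*np.cos(a)).round(4),(y+s*np.sin(a)).round(4), [proj(p,[x+s*np.cos(a),y+s*np.sin(a),.072])[0].round(1) for p in(T,S)])
for p,w,n in zip((T,S),W,"TS"):
    h=hsv(p);m=w&(h[...,0]>20)&(h[...,0]<40)&(h[...,1]>130)&(h[...,2]>60);ys,xs=np.nonzero(m);print("yellow",n,m.sum(),xs.mean(),ys.mean(),xs.min(),xs.max(),ys.min(),ys.max())
# head fit
my=[]
for p,w in zip((T,S),W):
    h=hsv(p);my.append((w&(h[...,0]>20)&(h[...,0]<40)&(h[...,1]>130)&(h[...,2]>60)).astype(np.float32))
def ck(q):return sum(np.abs(hullmask((T,S)[i],box(*q,.034,.009,.042,.072))-my[i]).sum() for i in(0,1))
for s in(-.03,.03):
  q0=np.array([x+s*np.cos(a),y+s*np.sin(a),a]);r=minimize(ck,q0,method="Nelder-Mead",options=dict(initial_simplex=[q0,q0+[.005,0,0],q0+[0,.005,0],q0+[0,0,.15]]));print("head",r.x.round(4),r.fun)
# keyhole
im=T["image"];g=cv2.cvtColor(im,cv2.COLOR_RGB2GRAY);print(g[262:286,278:304])
E
```

```text
orange 125 33
orange 370 575
[ 0.43745289 -0.28528994  0.03      ]
block (0,) [ 0.5267 -0.2196  0.4223] 1468.75
block (1,) [ 0.4418 -0.2919  0.3885] 426.0
block (0, 1) [ 0.4397 -0.2863  0.4134] 2012.0
slot -0.03 0.4122 -0.2983 [array([478.3, 313.8]), array([444.8, 222.3])]
slot 0.03 0.4672 -0.2742 [array([464.1, 288.3]), array([422. , 219.9])]
yellow T 67 479.4179104477612 314.3880597014925 475 483 307 322
yellow S 95 444.9578947368421 226.56842105263158 439 451 222 232
head [ 0.4123 -0.3029  0.4705] 152.375
head [ 0.4656 -0.2708  0.404 ] 458.4375
[[115 116 113 113 114 117 118 117 123 122 129 122 121 140 158 156 157 154
   99  66 148 129 111 112 112 113]
 [118 118 121 122 123 132 141 139 158 157 156 156 156 155 154 153 155 134
   58  64 105 161 104 112 113 114]
 [142 127 140 158 157 156 155 155 154 154 153 154 152 154 153 154 155 158
   91 101 161 160  89 111 112 113]
 [151  69  80 159 154 154 152 153 154 155 154 155 155 155 155 155 155 157
  157 157 157 159 108 112 112 112]
 [104  59  70 159 155 154 154 154 155 155 155 155 146 155 156 156 155 155
  156 156 156 158 113 111 113 113]
 
[... 1370 characters left out ...]
15 158 156
  155 156 158 153 146 153 160 107]
 [115 130 157 155 155 156 155 156 157 156 131 131 106 124 157 157 157 155
  156 156 158 117  79 119 163  85]
 [117 111 158 156 155 156 156 155 156 155 156 158 158 156 156 155 155 154
  155 156 158  67  64  82 165 100]
 [117 113 158 158 151 151 157 156 155 156 155 155 155 155 155 155 155 156
  156 157 158  98 101  95 152 105]
 [116 123 160 155 115 115 158 155 156 155 154 156 156 156 156 158 158 157
  152 147 150 152 151 120  95  85]
 [116 114 153 126  58  61 161 156 157 157 157 156 159 152 145 150 145 146
  126  90  97  83  45  53 113 112]
 [115 115 113 107  77  94 160 153 147 148 147 144 150 125  85  99  54  43
  112 111 109  88  69  60  35   9]]
```

```bash
python3 - <<'E'
from h import *
T=camera("top");S=camera("scene")
ms=[]
for p,w in((T,(430,260,505,350)),(S,(395,215,470,265))):
    r=silhouettes("key_block",p)[0];m=r["region"].astype(np.uint8)
    if p is T:
        for q in("key","other_key"): m|=silhouettes(q,p)[0]["region"].astype(np.uint8)
    h=cv2.convexHull(np.vstack(cv2.findContours(m,0,2)[0]));o=np.zeros((480,640),np.uint8);cv2.fillConvexPoly(o,h,1);ms.append(o);print(r["bbox"],o.sum())
c=[.4397,-.2863,.41]
def cost(q,use):return sum(np.abs(hullmask((T,S)[i],box(*q,.126,.05,0,.038))-ms[i]).sum() for i in use)
for use in((0,),(1,),(0,1)):
    q0=np.array(c);r=minimize(cost,q0,args=(use,),method="Nelder-Mead",options=dict(initial_simplex=[q0-[.003,.003,.05],q0+[.008,0,0],q0+[0,.008,0],q0+[0,0,.1]]));print("block",use,r.x.round(4),r.fun)
    x,y,a=r.x
    for s in(-.03,.03):print("slot",(x+s*np.cos(a)).round(4),(y+s*np.sin(a)).round(4))
for n in("key","other_key"):
    k=silhouettes(n,T)[0]["region"];ys,xs=np.nonzero(k);print(n,xs.mean(),ys.mean(),back(T,(xs.mean(),ys.mean()),.060).round(4))
# keyhole
g=255-cv2.cvtColor(T["image"],cv2.COLOR_RGB2GRAY).astype(float);w=np.clip(g[267:280,286:294]-110,0,None);w[:3]*=(w[:3]>70)
ys,xs=np.mgrid[267:280,286:294];m=(w>60);u=(xs[m]*1.).mean();v=(ys[m]*1.).mean();print("slot px",u,v,m.sum())
print("keyhole",back(T,(u,v),.0815).round(4))
P=np.array([back(T,(a,b),.0815)[:2] for a,b in zip(xs[m],ys[m])]);e,V=np.linalg.eigh(np.cov(P.T));print("yaw",np.arctan2(V[1,1],V[0,1]))
for a,b in((296.8,263.2),(279.4,266.3),(300.4,280.8),(282.6,284.2)):print("screw",back(T,(a,b),.077).round(4))
print("screw mean",back(T,(289.8,273.6),.077).round(4))
# lid edges: yaw via lid silhouette
for n,p in(("T",T),("S",S)):
    l=silhouettes("lid",p)[0];h=cv2.convexHull(np.vstack(cv2.findContours(l["region"].astype(np.uint8),0,2)[0]))
    q=cv2.approxPolyDP(h,6,True)[:,0];print(n,q.tolist(),[back(p,u,.083)[:2].round(3).tolist() for u in q])
c2=cv2.resize(T["image"][255:345,430:510,::-1],None,fx=6,fy=6,interpolation=cv2.INTER_CUBIC)
for z,col in((.038,(0,255,0)),(0,(255,0,0))):
    b=box(*r.x,.126,.05,z,z)[[0,1,3,2]];cv2.polylines(c2,[np.round((proj(T,b)-[430,255]+.5)*6).astype(np.int32)],True,col)
cv2.imwrite("pics/b2.png",c2)
E
```

```text
[439.1, 274.0, 490.9, 337.2] 1782Traceback (most recent call last):
  File "<stdin>", line 5, in <module>
IndexError: list index out of range
```

```bash
cat > fit.py <<'E'
from h import *
T=camera("top");S=camera("scene")
m=silhouettes("key_block",T)[0]["region"].astype(np.uint8)
for q in("key","other_key"):
    r=silhouettes(q,T)
    if r: 
        k=r[0]["region"];ys,xs=np.nonzero(k);print(q,xs.mean(),ys.mean(),back(T,(xs.mean(),ys.mean()),.062).round(4))
h=cv2.convexHull(np.vstack(cv2.findContours(m,0,2)[0]));o=np.zeros((480,640),np.uint8);cv2.fillConvexPoly(o,h,1)
q0=np.array([.4397,-.2863,.41])
cost=lambda q:np.abs(hullmask(T,box(*q,.126,.05,0,.038))-o).sum()
r=minimize(cost,q0,method="Nelder-Mead",options=dict(initial_simplex=[q0-[.003,.003,.05],q0+[.008,0,0],q0+[0,.008,0],q0+[0,0,.1]]));print("block",r.x.round(4),r.fun,o.sum())
x,y,a=r.x
for s in(-.03,.03):print("slot",(x+s*np.cos(a)).round(4),(y+s*np.sin(a)).round(4),proj(S,[x+s*np.cos(a),y+s*np.sin(a),.057])[0])
g=cv2.cvtColor(T["image"],cv2.COLOR_RGB2GRAY)
ys,xs=np.mgrid[269:279,287:293];m=g[269:279,287:293]<90;u,v=xs[m].mean(),ys[m].mean();print("slot px",u,v,m.sum(),"keyhole",back(T,(u,v),.0815).round(4))
P=np.array([back(T,(a,b),.0815)[:2] for a,b in zip(xs[m],ys[m])]);e,V=np.linalg.eigh(np.cov(P.T));print("yaw",np.arctan2(V[1,1],V[0,1])+0)
print("screw mean",back(T,(289.8,273.6),.077).round(4))
for a,b in((296.8,263.2),(279.4,266.3),(300.4,280.8),(282.6,284.2)):print("screw",back(T,(a,b),.077).round(4))
l=silhouettes("lid",T)[0];h=cv2.convexHull(np.vstack(cv2.findContours(l["region"].astype(np.uint8),0,2)[0]))
q=cv2.approxPolyDP(h,6,True)[:,0];print([back(T,u,.083)[:2].round(3).tolist() for u in q])
c2=cv2.resize(T["image"][255:345,430:510,::-1],None,fx=6,fy=6,interpolation=cv2.INTER_CUBIC)
for z,col in((.038,(0,255,0)),(0,(255,0,0))):
    b=box(*r.x,.126,.05,z,z)[[0,1,3,2]];cv2.polylines(c2,[np.round((proj(T,b)-[430,255]+.5)*6).astype(np.int32)],True,col)
s3=cv2.resize(S["image"][210:270,390:470,::-1],None,fx=6,fy=6,interpolation=cv2.INTER_CUBIC)
b=box(*r.x,.126,.05,.038,.038)[[0,1,3,2]];cv2.polylines(s3,[np.round((proj(S,b)-[390,210]+.5)*6).astype(np.int32)],True,(0,255,0))
cv2.imwrite("pics/b2.png",np.hstack([c2[:360,:400],s3[:,:400]]) if 0 else cv2.resize(np.vstack([c2,s3]),None,fx=.65,fy=.65))
E
python3 fit.py
```

```text
other_key 418.0430107526882 189.69623655913978 [ 0.6952 -0.1969  0.062 ]
block [ 0.4381 -0.2912  0.2848] 137.3125 1760
slot 0.4093 -0.2996 [445.44509855 227.52994683]
slot 0.4669 -0.2827 [423.12424058 223.87581009]
slot px 289.4782608695652 273.3478260869565 23 keyhole [0.512  0.0981 0.0815]
yaw -2.9423119802015822
screw mean [0.5121 0.0977 0.077 ]
screw [0.5341 0.0821 0.077 ]
screw [0.5288 0.1197 0.077 ]
screw [0.4957 0.0755 0.077 ]
screw [0.4898 0.1137 0.077 ]
[[0.695, 0.017], [0.559, 0.001], [0.528, 0.218], [0.662, 0.241]]
```

View pics/b2.png

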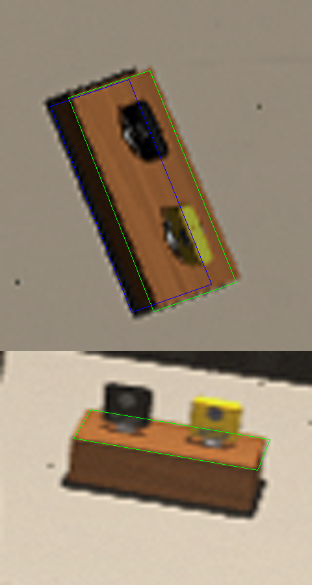

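The block fit matches its outline in both pictures. The yellow key is in slot_a at about (0.409, -0.300), with block yaw about 0.285. The lock is at about (0.512, 0.098), with yaw about 0.15.

Call:
drive_tool --increments '[[[12,-38.5,0],[0,0,1.8],0.5],[[12,-38.5,0],[0,0,1.8],0.5],[[12,-38.5,0],[0,0,1.8],0.5],[[12,-38.5,0],[0,0,1.8],0.5],[[12,-38.5,0],[0,0,1.8],0.5],[[12,-38.5,0],[0,0,1.8],0.5],[[12,-38.5,0],[0,0,1.8],0.5],[[12,-38.5,0],[0,0,1.8],0.5]]'

```text
clock: 2.07
eef_pos: [0.2617, 0.1621, 0.2315]
tool_rot: [0.042, 0.999, 0.0, 0.001]
ft_force: [2.2, -1.0, 0.4]
grip_width: 0.0427
grasp_force: 0.0
```

Call:
drive_tool --increments '[[[12,-38.5,0],[0,0,1.8],0.5],[[12,-38.5,0],[0,0,1.8],0.5],[[12,-38.5,0],[0,0,1.8],0.5],[[12,-38.5,0],[0,0,1.8],0.5],[[12,-38.5,0],[0,0,1.8],0.5],[[12,-38.5,0],[0,0,1.8],0.5],[[12,-38.5,0],[0,0,1.8],0.5],[[12,-38.5,0],[0,0,1.8],0.5]]'

```text
clock: 2.73
eef_pos: [0.3578, -0.1466, 0.2316]
tool_rot: [-0.083, 0.997, -0.0, 0.001]
ft_force: [1.3, 0.8, 0.4]
grip_width: 0.0425
grasp_force: 0.0
```

Call:
drive_tool --increments '[[[12,-38.5,-10],[0,0,1.8],0.5],[[12,-38.5,-20],[0,0,1.8],0.5],[[12,-38.5,-20],[0,0,1.8],0.5],[[12,-38.5,-20],[0,0,1.8],0.5],[[0,0,0],[0,0,0],0.5],[[0,0,0],[0,0,0],0.5]]'

```text
clock: 3.23
eef_pos: [0.4021, -0.2905, 0.1633]
tool_rot: [-0.143, 0.99, 0.002, -0.002]
ft_force: [-0.5, 0.4, 0.3]
grip_width: 0.0426
grasp_force: 0.0
```

```bash
cat >> h.py <<'E'
from scipy.spatial.transform import Rotation as R
def st():
    o=get_obs();r=R.from_quat(o["tool_rot"]).as_matrix()
    print("t",round(float(o["clock"]),2),"pos",(o["eef_pos"]*1000).round(1),"yawy",np.degrees(np.arctan2(r[1,1],r[0,1])).round(2),"z",r[:,2].round(4),"F",o["ft_force"].round(2),"M",o["ft_torque"].round(3),"w",round(float(o["grip_width"]),4),"g",round(float(o["grasp_force"]),1),"j",o["joint_pos"].round(3))
    return o
E
python3 - <<'E'
from h import *
st()
E
```

```text
t 3.23 pos [ 402.1 -290.5  163.3] yawy 106.47 z [-0.004   0.0031 -1.    ] F [-0.54  0.39  0.28] M [ 0.067  0.014 -0.033] w 0.0426 g 0.0 j [-0.626  0.278 -0.127  1.171  0.    -0.913]
```

Call:
drive_tool --increments '[[[7,-9,0],[0,0,0],0.5],[[0,0,-30],[0,0,0],0.5],[[0,0,0],[0,0,0],0.5],[[0,0,0],[0,0,0],0.5]]'

```text
clock: 3.57
eef_pos: [0.4089, -0.2969, 0.1358]
tool_rot: [-0.145, 0.989, 0.001, -0.001]
ft_force: [-0.3, 0.6, 0.7]
grip_width: 0.0427
grasp_force: 0.0
```

```bash
python3 - <<'E'
from h import *
st()
S=camera("scene");T=camera("top")
a=cv2.resize(S["image"][130:280,350:510,::-1],None,fx=4,fy=4,interpolation=cv2.INTER_CUBIC)
cv2.imwrite("pics/g1.png",cv2.resize(a,(640,600)))
E
```

```text
t 3.57 pos [ 408.9 -296.9  135.8] yawy 106.7 z [-0.0022  0.0019 -1.    ] F [-0.28  0.58  0.68] M [ 0.041  0.002 -0.026] w 0.0427 g 0.0 j [-0.628  0.316 -0.15   1.107  0.    -0.92 ]
```

View pics/g1.png

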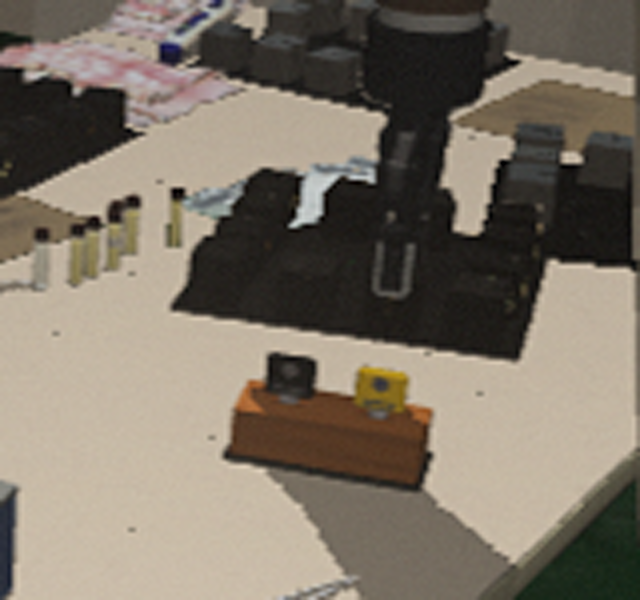

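Call:
drive_tool --increments '[[[0,-1,-30],[0,0,0],0.5],[[0,0,-25],[0,0,0],0.5],[[0,0,0],[0,0,0],0.5],[[0,0,0],[0,0,0],0.5],[[0,0,0],[0,0,0],0.5]]'

```text
clock: 4.08
eef_pos: [0.4111, -0.3002, 0.0828]
tool_rot: [-0.145, 0.989, -0.001, 0.001]
ft_force: [0.4, 0.1, -0.9]
grip_width: 0.0426
grasp_force: 0.0
```

```bash
python3 - <<'E'
from h import *
st()
E
```

```text
t 4.08 pos [ 411.1 -300.2   82.8] yawy 106.66 z [ 0.0022 -0.0016 -1.    ] F [ 0.38  0.09 -0.87] M [-0.054 -0.012  0.024] w 0.0426 g 0.0 j [-0.631  0.372 -0.223  0.973 -0.    -0.922]
```

Call:
drive_tool --increments '[[[-1,0,-20],[0,0,0],0.5],[[0,0,-14],[0,0,0],0.5],[[0,0,0],[0,0,0],0.5],[[0,0,0],[0,0,0],0.5],[[0,0,0],[0,0,0],0.5]]'

```text
clock: 4.5
eef_pos: [0.4102, -0.3005, 0.0486]
tool_rot: [-0.145, 0.989, -0.001, 0.001]
ft_force: [0.5, 0.3, 0.3]
grip_width: 0.043
grasp_force: 0.0
```

```bash
python3 - <<'E'
from h import *
st()
E
```

```text
t 4.5 pos [ 410.2 -300.5   48.6] yawy 106.65 z [ 0.0025 -0.0018 -1.    ] F [0.51 0.27 0.34] M [0.019 0.01  0.002] w 0.043 g 0.0 j [-0.632  0.412 -0.266  0.89   0.    -0.923]
```

Call:
drive_tool --increments '[[[0,0,-3],[0,0,0],0.3],[[0,0,0],[0,0,0],0.2],[[0,0,0],[0,0,0],0.12],[[0,0,0],[0,0,0],0.05],[[0,0,0],[0,0,0],0],[[0,0,0],[0,0,0],0],[[0,0,0],[0,0,0],0]]'

```text
clock: 5.08
eef_pos: [0.4094, -0.3, 0.0444]
tool_rot: [-0.145, 0.989, -0.0, 0.0]
ft_force: [-1.3, 0.5, 7.0]
grip_width: 0.0077
grasp_force: 61.1
```

```bash
python3 - <<'E'
from h import *
st()
E
```

```text
t 5.08 pos [ 409.4 -300.    44.4] yawy 106.64 z [ 8.e-04 -7.e-04 -1.e+00] F [-1.33  0.55  7.02] M [0.093 0.225 0.032] w 0.0077 g 61.1 j [-0.632  0.417 -0.272  0.881 -0.    -0.923]
```

Call:
drive_tool --increments '[[[0,0,5],[0,0,0],0],[[0,0,10],[0,0,0],0],[[0,0,15],[0,0,0],0],[[0,0,25],[0,0,0],0],[[0,0,30],[0,0,0],0],[[0,0,25],[0,0,0],0],[[0,0,0],[0,0,0],0],[[0,0,0],[0,0,0],0]]'

```text
clock: 5.75
eef_pos: [0.41, -0.3002, 0.1559]
tool_rot: [-0.145, 0.989, -0.001, 0.001]
ft_force: [0.0, 1.1, -0.7]
grip_width: 0.008
grasp_force: 60.3
```

```bash
python3 - <<'E'
from h import *
st()
S=camera("scene");T=camera("top")
a=cv2.resize(S["image"][160:280,370:490,::-1],None,fx=4,fy=4,interpolation=cv2.INTER_CUBIC)
b=cv2.resize(T["image"][200:350,420:520,::-1],(320,480),interpolation=cv2.INTER_CUBIC)
cv2.imwrite("pics/g2.png",np.hstack([a,b]))
E
```

```text
t 5.75 pos [ 410.  -300.2  155.9] yawy 106.65 z [ 0.0033 -0.002  -1.    ] F [ 0.03  1.1  -0.68] M [ 0.035  0.028 -0.032] w 0.008 g 60.3 j [-0.632  0.299 -0.118  1.15   0.    -0.923]
```

View pics/g2.png

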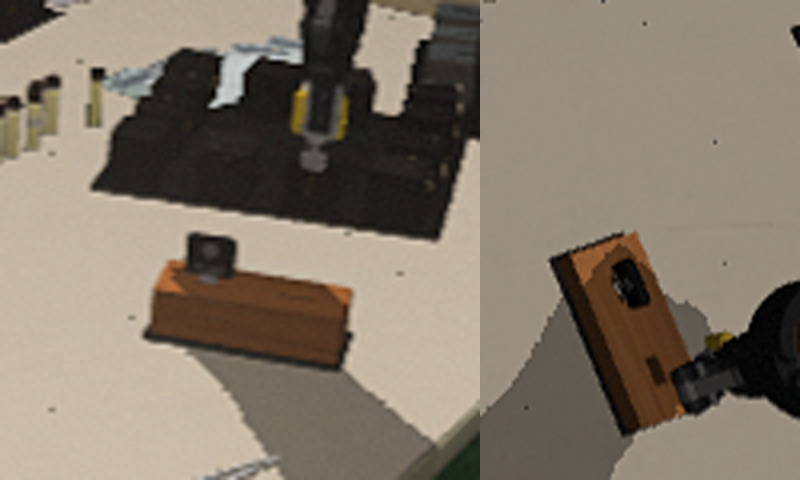

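The key came out upright and centred between the fingers, with the scene crop showing its shoulder at (313,160). The black key hasn't moved. Moving over to the lock.

Call:
drive_tool --increments '[[[5,20,0],[0,0,-0.8],0],[[10,38,0],[0,0,-0.8],0],[[10,40,0],[0,0,-0.8],0],[[10,40,0],[0,0,-0.8],0],[[10,40,0],[0,0,-0.8],0],[[10,40,0],[0,0,-0.8],0],[[10,40,0],[0,0,-0.8],0],[[10,40,0],[0,0,-0.8],0]]'

```text
clock: 6.52
eef_pos: [0.4827, 0.0003, 0.1522]
tool_rot: [-0.089, 0.996, 0.0, -0.002]
ft_force: [0.2, -0.2, -0.1]
grip_width: 0.008
grasp_force: 60.3
```

Call:
drive_tool --increments '[[[10,40,0],[0,0,-0.8],0],[[10,35,0],[0,0,-0.8],0],[[7,25,0],[0,0,0],0],[[0,0,-10],[0,0,0],0],[[0,0,-10],[0,0,0],0],[[0,0,0],[0,0,0],0],[[0,0,0],[0,0,0],0],[[0,0,0],[0,0,0],0]]'

```text
clock: 7.18
eef_pos: [0.5103, 0.097, 0.1332]
tool_rot: [-0.074, 0.997, -0.0, -0.001]
ft_force: [0.1, 0.2, -1.2]
grip_width: 0.0078
grasp_force: 60.3
```

```bash
python3 - <<'E'
from h import *
o=st()
S=camera("scene");T=camera("top")
print("empty slot",back(T,(474.7,315.6),.038))
p=o["eef_pos"]-[0,0,.0254]
K=np.array([.512,.0981,.0815])
for n,c in(("T",T),("S",S)):
    print(n,"tip",proj(c,p),"hole",proj(c,K))
a=S["image"][:,:,::-1].copy();u=proj(S,p)[0];x,y=u.astype(int)
a=cv2.resize(a[y-50:y+40,x-50:x+50],None,fx=4,fy=4,interpolation=cv2.INTER_CUBIC);print("off",x-50,y-50)
b=T["image"][:,:,::-1];u=proj(T,K)[0].astype(int);b=cv2.resize(b[u[1]-45:u[1]+45,u[0]-50:u[0]+50],None,fx=4,fy=4,interpolation=cv2.INTER_CUBIC);print("offT",u[0]-50,u[1]-45)
cv2.imwrite("pics/l1.png",np.hstack([a,b]))
E
```

```text
t 7.18 pos [510.3  97.  133.2] yawy 98.53 z [-1.8e-03 -5.0e-04 -1.0e+00] F [ 0.08  0.16 -1.23] M [0.038 0.034 0.02 ] w 0.0078 g 60.3 j [ 0.188  0.344 -0.118  1.111 -0.     0.039]
empty slot [ 0.41005648 -0.30218946  0.038     ]
T tip [[289.32608782 272.28799211]] hole [[289.50080954 273.33545617]]
S tip [[322.15808623 255.79063855]] hole [[321.3047346  266.12045568]]
off 272 205
offT 239 228
```

View pics/l1.png

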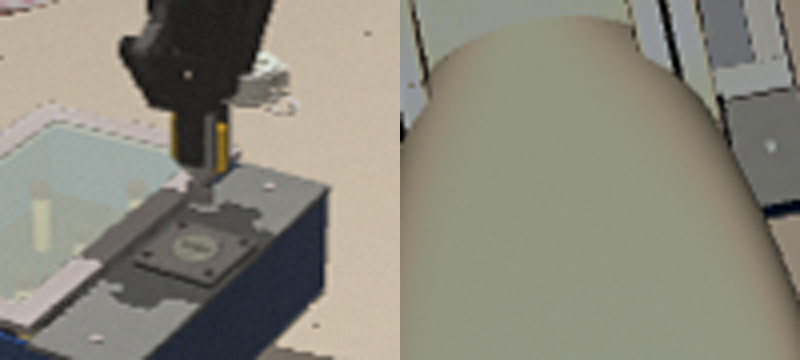

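The scene crop puts the slot at (193,246), within 1 px of the projected position. The tip is straight above it, so I'll descend and feel for the hole.

Call:
drive_tool --increments '[[[1.7,2,-10],[0,0,0],0],[[0,0,-10],[0,0,0],0],[[0,0,-3],[0,0,0],0],[[0,0,0],[0,0,0],0],[[0,0,0],[0,0,0],0],[[0,0,0],[0,0,0],0]]'

```text
clock: 7.78
eef_pos: [0.5128, 0.1004, 0.1108]
tool_rot: [-0.075, 0.997, 0.0, 0.0]
ft_force: [0.3, 0.3, 0.4]
grip_width: 0.0085
grasp_force: 60.3
```

Call:
drive_tool --increments '[[[0,0,-1.5],[0,0,0],0],[[0,0,0],[0,0,0],0],[[0,0,0],[0,0,0],0]]'

```text
clock: 8.03
eef_pos: [0.5128, 0.1004, 0.1094]
tool_rot: [-0.075, 0.997, 0.0, 0.0]
ft_force: [-0.2, 0.4, -0.2]
grip_width: 0.0079
grasp_force: 60.3
```

Call:
drive_tool --increments '[[[0,0,-1],[0,0,0],0],[[0,0,0],[0,0,0],0],[[0,0,0],[0,0,0],0]]'

```text
clock: 8.28
eef_pos: [0.5127, 0.1004, 0.1083]
tool_rot: [-0.075, 0.997, -0.0, -0.0]
ft_force: [0.0, -0.9, 0.1]
grip_width: 0.0082
grasp_force: 60.3
```

Call:
drive_tool --increments '[[[0,0,-1],[0,0,0],0],[[0,0,0],[0,0,0],0],[[0,0,0],[0,0,0],0]]'

```text
clock: 8.53
eef_pos: [0.5127, 0.1003, 0.1072]
tool_rot: [-0.075, 0.997, -0.0, -0.0]
ft_force: [0.3, 0.0, -1.1]
grip_width: 0.0081
grasp_force: 60.3
```

Call:
drive_tool --increments '[[[0,0,-1],[0,0,0],0],[[0,0,0],[0,0,0],0],[[0,0,0],[0,0,0],0]]'

```text
clock: 8.78
eef_pos: [0.5127, 0.1003, 0.1062]
tool_rot: [-0.075, 0.997, -0.0, -0.0]
ft_force: [0.0, -0.7, -0.2]
grip_width: 0.0081
grasp_force: 60.3
```

Call:
drive_tool --increments '[[[0,0,-1],[0,0,0],0],[[0,0,0],[0,0,0],0],[[0,0,0],[0,0,0],0]]'

```text
clock: 9.03
eef_pos: [0.5127, 0.1003, 0.1052]
tool_rot: [-0.075, 0.997, -0.0, -0.0]
ft_force: [0.3, -0.2, -0.1]
grip_width: 0.0076
grasp_force: 60.3
```

Call:
drive_tool --increments '[[[0,0,-1],[0,0,0],0],[[0,0,0],[0,0,0],0],[[0,0,0],[0,0,0],0]]'

```text
clock: 9.28
eef_pos: [0.5127, 0.1003, 0.1042]
tool_rot: [-0.075, 0.997, -0.0, -0.0]
ft_force: [-0.1, -0.4, -1.0]
grip_width: 0.0084
grasp_force: 60.3
```

Call:
drive_tool --increments '[[[0,0,-1],[0,0,0],0],[[0,0,0],[0,0,0],0],[[0,0,0],[0,0,0],0]]'

```text
clock: 9.53
eef_pos: [0.5126, 0.1003, 0.1032]
tool_rot: [-0.075, 0.997, -0.0, -0.0]
ft_force: [-0.4, 0.1, -0.4]
grip_width: 0.0081
grasp_force: 60.3
```

Call:
drive_tool --increments '[[[0,0,-1],[0,0,0],0],[[0,0,0],[0,0,0],0],[[0,0,0],[0,0,0],0]]'

```text
clock: 9.78
eef_pos: [0.5124, 0.1003, 0.1021]
tool_rot: [-0.075, 0.997, -0.0, -0.0]
ft_force: [-0.0, -0.1, -0.1]
grip_width: 0.0079
grasp_force: 60.4
```

Call:
drive_tool --increments '[[[0,0,-1],[0,0,0],0],[[0,0,0],[0,0,0],0],[[0,0,0],[0,0,0],0]]'

```text
clock: 10.03
eef_pos: [0.5124, 0.1003, 0.1011]
tool_rot: [-0.075, 0.997, -0.0, -0.0]
ft_force: [-1.6, 0.5, -0.3]
grip_width: 0.0079
grasp_force: 60.4
```

Call:
drive_tool --increments '[[[0,0,-1],[0,0,0],0],[[0,0,0],[0,0,0],0],[[0,0,0],[0,0,0],0]]'

```text
clock: 10.28
eef_pos: [0.5124, 0.1003, 0.1001]
tool_rot: [-0.075, 0.997, -0.0, -0.0]
ft_force: [-1.8, 0.1, -0.1]
grip_width: 0.0078
grasp_force: 60.4
```

```bash
python3 - <<'E'
from h import *
st()
E
```

```text
t 10.28 pos [512.4 100.3 100.1] yawy 98.65 z [-6.e-04 -1.e-04 -1.e+00] F [-1.8   0.1  -0.15] M [-0.096  0.434  0.01 ] w 0.0078 g 60.4 j [ 0.193  0.379 -0.16   1.032 -0.     0.042]
```

Call:
drive_tool --increments '[[[-1,0,0],[0,0,0],0],[[0,0,-1],[0,0,0],0],[[0,0,0],[0,0,0],0]]'

```text
clock: 10.53
eef_pos: [0.5121, 0.1004, 0.0993]
tool_rot: [-0.075, 0.997, 0.0, 0.0]
ft_force: [0.4, 0.1, 0.1]
grip_width: 0.0079
grasp_force: 60.4
```

Call:
drive_tool --increments '[[[0,0,-1],[0,0,0],0],[[0,0,-1],[0,0,0],0],[[0,0,0],[0,0,0],0]]'

```text
clock: 10.78
eef_pos: [0.5118, 0.1003, 0.0971]
tool_rot: [-0.075, 0.997, -0.0, 0.0]
ft_force: [0.0, -1.1, -1.2]
grip_width: 0.0075
grasp_force: 60.4
```

Call:
drive_tool --increments '[[[0,0,-1],[0,0,0],0],[[0,0,-1],[0,0,0],0],[[0,0,0],[0,0,0],0]]'

```text
clock: 11.03
eef_pos: [0.512, 0.1004, 0.0955]
tool_rot: [-0.075, 0.997, 0.0, 0.0]
ft_force: [-0.8, -0.2, 2.4]
grip_width: 0.0078
grasp_force: 60.7
```

```bash
python3 - <<'E'
from h import *
st()
E
```

```text
t 11.03 pos [512.  100.4  95.5] yawy 98.65 z [ 7.e-04  1.e-04 -1.e+00] F [-0.76 -0.17  2.4 ] M [-0.097  0.154 -0.045] w 0.0078 g 60.7 j [ 0.194  0.382 -0.169  1.019  0.     0.043]
```

Call:
drive_tool --increments '[[[-0.3,0,-1.5],[0,0,0],0],[[0,0,-1.5],[0,0,0],0],[[0,0,0],[0,0,0],0],[[0,0,0],[0,0,0],0]]'

```text
clock: 11.37
eef_pos: [0.5119, 0.1004, 0.0926]
tool_rot: [-0.075, 0.997, -0.0, 0.001]
ft_force: [0.3, -0.7, 4.1]
grip_width: 0.0081
grasp_force: 60.9
```

Call:
drive_tool --increments '[[[0,0,-1],[0,0,0],0],[[0,0,-1],[0,0,0],0],[[0,0,0],[0,0,0],0],[[0,0,0],[0,0,0],0]]'

```text
clock: 11.7
eef_pos: [0.5119, 0.1004, 0.0905]
tool_rot: [-0.075, 0.997, -0.0, 0.001]
ft_force: [0.2, -0.5, 4.9]
grip_width: 0.0077
grasp_force: 61.0
```

Call:
drive_tool --increments '[[[0,0,-1],[0,0,0],0],[[0,0,0],[0,0,0],0],[[0,0,0],[0,0,0],0]]'

```text
clock: 11.95
eef_pos: [0.5119, 0.1004, 0.0895]
tool_rot: [-0.075, 0.997, 0.0, 0.001]
ft_force: [0.6, -0.3, 5.2]
grip_width: 0.008
grasp_force: 61.1
```

```bash
python3 - <<'E'
from h import *
st()
E
```

```text
t 11.95 pos [511.9 100.4  89.5] yawy 98.65 z [ 1.e-03  1.e-04 -1.e+00] F [ 0.62 -0.35  5.18] M [-0.112 -0.152  0.039] w 0.008 g 61.1 j [ 0.194  0.388 -0.178  1.004 -0.     0.043]
```

Call:
drive_tool --increments '[[[0,0,-0.7],[0,0,0],0],[[0,0,0],[0,0,0],0],[[0,0,0],[0,0,0],0]]'

```text
clock: 12.2
eef_pos: [0.5119, 0.1004, 0.0889]
tool_rot: [-0.075, 0.997, 0.0, 0.001]
ft_force: [0.5, -0.2, 5.4]
grip_width: 0.0082
grasp_force: 61.1
```

Call:
drive_tool --increments '[[[0,0,-0.7],[0,0,0],0],[[0,0,0],[0,0,0],0],[[0,0,0],[0,0,0],0]]'

```text
clock: 12.45
eef_pos: [0.512, 0.1004, 0.0885]
tool_rot: [-0.075, 0.997, 0.0, 0.001]
ft_force: [-1.0, -0.1, 7.2]
grip_width: 0.008
grasp_force: 61.7
```

Call:
drive_tool --increments '[[[0,0,-0.6],[0,0,0],0],[[0,0,0],[0,0,0],0],[[0,0,0],[0,0,0],0]]'

```text
clock: 12.7
eef_pos: [0.512, 0.1004, 0.0885]
tool_rot: [-0.075, 0.997, 0.0, 0.001]
ft_force: [-0.9, -1.8, 10.3]
grip_width: 0.0079
grasp_force: 62.2
```

The shoulder is seated at TCP z = 88.5. I'll ease off slightly and turn clockwise.

Call:
drive_tool --increments '[[[0,0,0.6],[0,0,-2],0],[[0,0,0],[0,0,-2],0],[[0,0,0],[0,0,-2],0],[[0,0,0],[0,0,-2],0],[[0,0,0],[0,0,-2],0],[[0,0,0],[0,0,0],0],[[0,0,0],[0,0,0],0]]'

```text
clock: 13.28
eef_pos: [0.5118, 0.1003, 0.0885]
tool_rot: [0.012, 1.0, 0.0, 0.001]
ft_force: [1.2, 0.4, 7.3]
grip_width: 0.0079
grasp_force: 61.5
```

```bash
python3 - <<'E'
from h import *
st()
E
```

```text
t 13.28 pos [511.8 100.3  88.5] yawy 88.65 z [ 0.0011 -0.     -1.    ] F [1.19 0.39 7.34] M [-0.16   0.019  0.032] w 0.0079 g 61.5 j [ 0.194  0.389 -0.179  1.002 -0.     0.217]
```

Call:
drive_tool --increments '[[[0,0,0],[0,0,-2.5],0],[[0,0,0],[0,0,-2.5],0],[[0,0,0],[0,0,-2.5],0],[[0,0,0],[0,0,-2.5],0],[[0,0,0],[0,0,-2.5],0],[[0,0,0],[0,0,-2.5],0],[[0,0,0],[0,0,0],0],[[0,0,0],[0,0,0],0]]'

```text
clock: 13.95
eef_pos: [0.512, 0.1009, 0.0885]
tool_rot: [0.142, 0.99, 0.001, 0.001]
ft_force: [0.3, 1.1, 6.4]
grip_width: 0.0078
grasp_force: 61.4
```

```bash
python3 - <<'E'
from h import *
st()
E
```

```text
t 13.95 pos [512.  100.9  88.5] yawy 73.67 z [ 0.0014  0.0011 -1.    ] F [0.25 1.06 6.4 ] M [ 0.167 -0.001  0.094] w 0.0078 g 61.4 j [ 1.940e-01  3.890e-01 -1.790e-01  1.001e+00  1.000e-03  4.790e-01]
```

Call:
drive_tool --increments '[[[0,0,0],[0,0,-3],0],[[0,0,0],[0,0,-3],0],[[0,0,0],[0,0,-3],0],[[0,0,0],[0,0,-3],0],[[0,0,0],[0,0,-3],0],[[0,0,0],[0,0,-3],0],[[0,0,0],[0,0,0],0],[[0,0,0],[0,0,0],0]]'

```text
clock: 14.62
eef_pos: [0.5124, 0.1015, 0.0885]
tool_rot: [0.295, 0.956, 0.001, 0.001]
ft_force: [1.0, 2.0, 5.7]
grip_width: 0.0079
grasp_force: 61.3
```

```bash
python3 - <<'E'
from h import *
st()
E
```

```text
t 14.62 pos [512.4 101.5  88.5] yawy 55.69 z [ 0.002   0.0024 -1.    ] F [0.98 1.96 5.72] M [ 0.471 -0.2    0.13 ] w 0.0079 g 61.3 j [ 0.194  0.389 -0.179  1.001  0.002  0.793]
```

Call:
drive_tool --increments '[[[0.4,0.8,0],[0,0,-3],0],[[0.2,0.5,0],[0,0,-3],0],[[0,0,0],[0,0,-3],0],[[0,0,0],[0,0,-3],0],[[0,0,0],[0,0,-3],0],[[0,0,0],[0,0,0],0],[[0,0,0],[0,0,0],0]]'

```text
clock: 15.2
eef_pos: [0.5127, 0.102, 0.0885]
tool_rot: [0.417, 0.909, 0.001, 0.001]
ft_force: [0.7, 0.8, 6.7]
grip_width: 0.0083
grasp_force: 61.5
```

```bash
cat > lid.py <<'E'
from h import *
st()
for c in("scene","top"):
    p=camera(c)
    for l in silhouettes("lid",p)[:1]:print(c,round(l["conf"],2),np.round(l["bbox"],1),l["region"].sum())
    if c=="scene":cv2.imwrite("pics/lid_s.png",cv2.resize(p["image"][150:310,190:390,::-1],None,fx=3,fy=3))
E
python3 lid.py
```

```text
t 15.2 pos [512.7 102.   88.5] yawy 40.66 z [ 1.7e-03  8.0e-04 -1.0e+00] F [0.74 0.76 6.69] M [ 0.061 -0.083 -0.012] w 0.0083 g 61.5 j [ 0.196  0.39  -0.177  1.002  0.     1.057]
scene 0.71 [226.3 231.5 323.3 277.4] 2460
top 0.79 [230.5 192.  338.  266.7] 1446
```

View pics/lid_s.png

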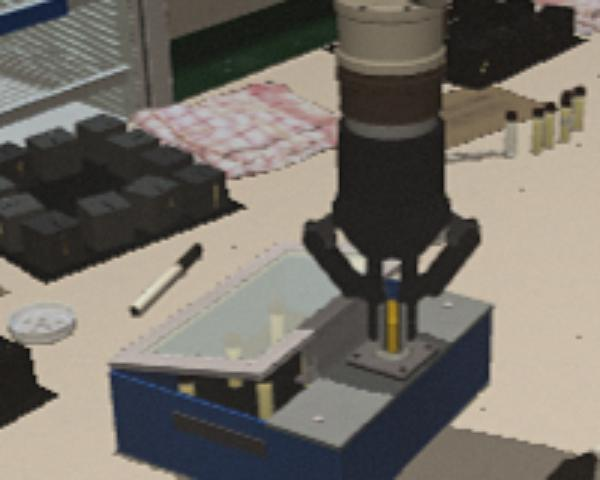

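The lid is up: its front corner at crop (270,375) is raised, with a dark gap below it. Turning back now.

Call:
drive_tool --increments '[[[0,0,0],[0,0,3],0],[[0,0,0],[0,0,4],0],[[0,0,0],[0,0,4],0],[[0,0,0],[0,0,4],0],[[0,0,0],[0,0,4],0],[[0,0,0],[0,0,4],0],[[0,0,0],[0,0,4],0],[[0,0,0],[0,0,0],0]]'

```text
clock: 16.07
eef_pos: [0.5122, 0.1012, 0.0885]
tool_rot: [0.193, 0.981, -0.0, 0.0]
ft_force: [-1.9, -1.9, 8.6]
grip_width: 0.0076
grasp_force: 61.6
```

Call:
drive_tool --increments '[[[0,0,0],[0,0,4],0],[[0,0,0],[0,0,4],0],[[0,0,0],[0,0,4],0],[[0,0,0],[0,0,4],0],[[0,0,0],[0,0,4],0],[[0,0,0],[0,0,4],0],[[0,0,0],[0,0,3],0],[[0,0,0],[0,0,0],0]]'

```text
clock: 16.73
eef_pos: [0.512, 0.1003, 0.0885]
tool_rot: [-0.041, 0.999, -0.001, 0.0]
ft_force: [-1.1, -4.0, 9.2]
grip_width: 0.0081
grasp_force: 61.7
```

```bash
python3 lid.py
```

```text
t 16.73 pos [512.  100.3  88.5] yawy 94.69 z [ 4.0e-04 -2.8e-03 -1.0e+00] F [-1.12 -4.03  9.19] M [-0.874  0.289 -0.053] w 0.0081 g 61.7 j [ 0.195  0.39  -0.178  1.004 -0.003  0.113]
scene 0.63 [226.2 230.9 311.8 277.7] 2305
top 0.95 [221.1 190.8 334.8 267.6] 1549
```

Call:
drive_tool --increments '[[[-0.2,-0.8,0.2],[0,0,2],0],[[0,-0.6,0],[0,0,2],0],[[0,0,0],[0,0,0],0],[[0,0,0],[0,0,0],0]]'

```text
clock: 17.27
eef_pos: [0.512, 0.0998, 0.0885]
tool_rot: [-0.075, 0.997, -0.0, 0.0]
ft_force: [-1.0, -0.9, 6.5]
grip_width: 0.0078
grasp_force: 61.5
```

```bash
python3 -c "
from h import *
st()"
```

```text
t 17.27 pos [512.   99.8  88.5] yawy 98.62 z [ 6.e-04 -8.e-04 -1.e+00] F [-0.98 -0.9   6.49] M [-0.382  0.049 -0.004] w 0.0078 g 61.5 j [ 1.930e-01  3.890e-01 -1.790e-01  1.003e+00 -1.000e-03  4.300e-02]
```

Call:
drive_tool --increments '[[[0,0,0],[0,0,1.5],0],[[0,0,0],[0,0,1.5],0],[[0,0,0],[0,0,0],0],[[0,0,0],[0,0,0],0]]'

```text
clock: 17.6
eef_pos: [0.512, 0.0997, 0.0885]
tool_rot: [-0.101, 0.995, -0.001, 0.0]
ft_force: [0.5, -2.2, 7.9]
grip_width: 0.0079
grasp_force: 61.5
```

```bash
python3 -c "
from h import *
st()"
```

```text
t 17.6 pos [512.   99.7  88.5] yawy 101.62 z [ 7.0e-04 -1.1e-03 -1.0e+00] F [ 0.54 -2.18  7.88] M [-0.387  0.065 -0.02 ] w 0.0079 g 61.5 j [ 1.930e-01  3.890e-01 -1.790e-01  1.003e+00 -1.000e-03 -1.000e-02]
```

Call:
drive_tool --increments '[[[0,0,0],[0,0,1.5],0],[[0,0,0],[0,0,1],0],[[0,0,0],[0,0,0],0],[[0,0,0],[0,0,0],0]]'

```text
clock: 17.93
eef_pos: [0.5121, 0.0996, 0.0885]
tool_rot: [-0.123, 0.992, -0.001, 0.0]
ft_force: [-1.0, -1.9, 6.8]
grip_width: 0.0076
grasp_force: 61.5
```

```bash
python3 -c "
from h import *
st()"
```

```text
t 17.93 pos [512.1  99.6  88.5] yawy 104.12 z [ 8.0e-04 -1.2e-03 -1.0e+00] F [-0.97 -1.93  6.77] M [-0.463  0.038 -0.009] w 0.0076 g 61.5 j [ 1.930e-01  3.890e-01 -1.790e-01  1.003e+00 -1.000e-03 -5.400e-02]
```

Call:
drive_tool --increments '[[[0,0,0],[0,0,1],0],[[0,0,0],[0,0,1],0],[[0,0,0],[0,0,0],0],[[0,0,0],[0,0,0],0]]'

```text
clock: 18.27
eef_pos: [0.5121, 0.0996, 0.0885]
tool_rot: [-0.14, 0.99, -0.001, 0.0]
ft_force: [0.7, -1.4, 7.3]
grip_width: 0.0081
grasp_force: 61.5
```

```bash
python3 -c "
from h import *
st()"
```

```text
t 18.27 pos [512.1  99.6  88.5] yawy 106.11 z [ 8.0e-04 -1.4e-03 -1.0e+00] F [ 0.72 -1.45  7.27] M [-0.518 -0.    -0.063] w 0.0081 g 61.5 j [ 0.193  0.389 -0.178  1.003 -0.002 -0.088]
```

Call:
drive_tool --increments '[[[0,0,0],[0,0,1],0],[[0,0,0],[0,0,0],0],[[0,0,0],[0,0,0],0]]'

```text
clock: 18.52
eef_pos: [0.5121, 0.0995, 0.0885]
tool_rot: [-0.149, 0.989, -0.001, 0.0]
ft_force: [-1.0, -3.0, 6.2]
grip_width: 0.0078
grasp_force: 61.5
```

```bash
python3 -c "
from h import *
st()"
```

```text
t 18.52 pos [512.1  99.5  88.5] yawy 107.11 z [ 8.0e-04 -1.4e-03 -1.0e+00] F [-0.99 -3.03  6.21] M [-0.546 -0.004 -0.01 ] w 0.0078 g 61.5 j [ 0.193  0.389 -0.179  1.003 -0.002 -0.106]
```

Call:
drive_tool --increments '[[[0,0,0],[0,0,1],0],[[0,0,0],[0,0,0],0],[[0,0,0],[0,0,0],0]]'

```text
clock: 18.77
eef_pos: [0.5121, 0.0995, 0.0885]
tool_rot: [-0.157, 0.988, -0.001, 0.0]
ft_force: [0.3, -2.2, 7.4]
grip_width: 0.0081
grasp_force: 61.4
```

```bash
python3 -c "
from h import *
st()"
```

```text
t 18.77 pos [512.1  99.5  88.5] yawy 108.11 z [ 8.0e-04 -1.5e-03 -1.0e+00] F [ 0.29 -2.23  7.41] M [-0.562 -0.006 -0.012] w 0.0081 g 61.4 j [ 0.193  0.389 -0.179  1.003 -0.002 -0.123]
```

Call:
drive_tool --increments '[[[0,-0.6,0.2],[0,0,1],0],[[0,0,0],[0,0,0.5],0],[[0,0,0],[0,0,0],0]]'

```text
clock: 19.02
eef_pos: [0.5122, 0.0993, 0.0885]
tool_rot: [-0.17, 0.985, -0.0, 0.0]
ft_force: [0.8, -0.7, 5.4]
grip_width: 0.0077
grasp_force: 61.2
```

```bash
python3 -c "
from h import *
st()"
```

```text
t 19.02 pos [512.2  99.3  88.5] yawy 109.63 z [ 8.e-04 -6.e-04 -1.e+00] F [ 0.75 -0.69  5.36] M [-0.35  -0.121 -0.126] w 0.0077 g 61.2 j [ 1.920e-01  3.890e-01 -1.790e-01  1.002e+00 -1.000e-03 -1.510e-01]
```

Call:
drive_tool --increments '[[[0,0,0],[0,0,1],0],[[0,0,0],[0,0,0.5],0],[[0,0,0],[0,0,0],0]]'

```text
clock: 19.27
eef_pos: [0.5122, 0.0992, 0.0885]
tool_rot: [-0.183, 0.983, -0.0, 0.0]
ft_force: [0.5, -0.9, 6.0]
grip_width: 0.008
grasp_force: 61.3
```

```bash
python3 -c "
from h import *
st()
p=camera('top');b=p['image'][:,:,::-1]
st()"
```

```text
t 19.27 pos [512.2  99.2  88.5] yawy 111.12 z [ 8.e-04 -7.e-04 -1.e+00] F [ 0.51 -0.87  6.02] M [-0.372 -0.105 -0.229] w 0.008 g 61.3 j [ 1.920e-01  3.890e-01 -1.790e-01  1.002e+00 -1.000e-03 -1.770e-01]
t 19.32 pos [512.2  99.3  88.5] yawy 111.11 z [ 8.e-04 -7.e-04 -1.e+00] F [-0.16 -1.42  6.57] M [-0.327 -0.125 -0.14 ] w 0.0078 g 61.3 j [ 1.920e-01  3.890e-01 -1.790e-01  1.002e+00 -1.000e-03 -1.760e-01]
```

The torque rises from about 108.5°, which is the home stop. I'll centre the key in its play and draw it out.

Call:
drive_tool --increments '[[[0,0,0],[0,0,-3],0],[[0,0,0],[0,0,-3],0],[[0,0,0],[0,0,-2.5],0],[[0,0,0],[0,0,0],0],[[0,0,1],[0,0,0],0],[[0,0,1],[0,0,0],0],[[0,0,0],[0,0,0],0]]'

```text
clock: 19.9
eef_pos: [0.512, 0.0997, 0.0905]
tool_rot: [-0.11, 0.994, 0.0, 0.0]
ft_force: [0.6, 0.3, 4.5]
grip_width: 0.008
grasp_force: 61.2
```

```bash
python3 -c "
from h import *
st()"
```

```text
t 19.9 pos [512.   99.7  90.5] yawy 102.65 z [ 5.e-04  1.e-04 -1.e+00] F [0.55 0.29 4.52] M [-0.027 -0.12  -0.012] w 0.008 g 61.2 j [ 0.192  0.387 -0.176  1.007  0.    -0.028]
```

Call:
drive_tool --increments '[[[0,0,1],[0,0,0],0],[[0,0,1],[0,0,0],0],[[0,0,0],[0,0,0],0]]'

```text
clock: 20.15
eef_pos: [0.512, 0.0997, 0.0925]
tool_rot: [-0.11, 0.994, 0.0, 0.0]
ft_force: [1.1, 0.2, 4.6]
grip_width: 0.008
grasp_force: 61.2
```

Call:
drive_tool --increments '[[[0,0,1.5],[0,0,0],0],[[0,0,1.5],[0,0,0],0],[[0,0,1.5],[0,0,0],0],[[0,0,0],[0,0,0],0]]'

```text
clock: 20.48
eef_pos: [0.5111, 0.0996, 0.0964]
tool_rot: [-0.11, 0.994, 0.0, -0.001]
ft_force: [1.3, -0.9, 2.3]
grip_width: 0.0078
grasp_force: 60.7
```

Call:
drive_tool --increments '[[[0,0,2],[0,0,0],0],[[0,0,2],[0,0,0],0],[[0,0,2],[0,0,0],0],[[0,0,0],[0,0,0],0]]'

```text
clock: 20.82
eef_pos: [0.5116, 0.0996, 0.1028]
tool_rot: [-0.11, 0.994, -0.0, -0.0]
ft_force: [0.8, -0.7, 0.0]
grip_width: 0.0081
grasp_force: 60.4
```

Call:
drive_tool --increments '[[[0,0,3],[0,0,0],0],[[0,0,5],[0,0,0],0],[[0,0,10],[0,0,0],0],[[0,0,20],[0,0,0],0],[[0,0,20],[0,0,0],0],[[0,0,0],[0,0,0],0],[[0,0,0],[0,0,0],0]]'

```text
clock: 21.4
eef_pos: [0.5131, 0.0999, 0.1627]
tool_rot: [-0.11, 0.994, 0.0, 0.002]
ft_force: [-1.5, 0.3, -0.8]
grip_width: 0.0079
grasp_force: 60.3
```

```bash
python3 lid.py; python3 -c "
from h import *
o=st();S=camera('scene');x,y=proj(S,o['eef_pos'])[0].astype(int);cv2.imwrite('pics/k3.png',cv2.resize(S['image'][y-50:y+70,x-60:x+60,::-1],None,fx=4,fy=4,interpolation=cv2.INTER_CUBIC))"
```

```text
t 21.4 pos [513.1  99.9 162.7] yawy 102.64 z [ 4.1e-03  8.0e-04 -1.0e+00] F [-1.51  0.33 -0.77] M [-0.007  0.035  0.077] w 0.0079 g 60.3 j [ 0.192  0.322 -0.068  1.177  0.    -0.028]
scene 0.73 [225.7 229.5 330.  278.8] 2715
top 0.87 [308.7 193.2 337.6 252.3] 1224
t 21.6 pos [511.   99.5 159.8] yawy 102.65 z [-2.e-03 -4.e-04 -1.e+00] F [-0.31 -0.45 -0.26] M [-0.016 -0.021 -0.054] w 0.0076 g 60.3 j [ 0.192  0.324 -0.072  1.177 -0.    -0.028]
```

View pics/k3.png

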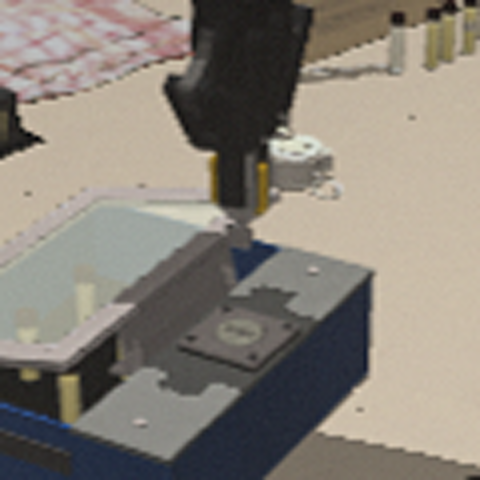

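The key is out and the lid stays up, with the bare lock at crop (238,330). Carrying the key back to slot_a.

Call:
drive_tool --increments '[[[-5,-20,0],[0,0,0.5],0],[[-10,-38,0],[0,0,0.5],0],[[-10,-40,0],[0,0,0.5],0],[[-10,-40,0],[0,0,0.5],0],[[-10,-40,0],[0,0,0.5],0],[[-10,-40,0],[0,0,0.5],0],[[-10,-40,0],[0,0,0.5],0],[[-10,-40,0],[0,0,0.5],0]]'

```text
clock: 22.32
eef_pos: [0.4356, -0.1999, 0.1602]
tool_rot: [-0.145, 0.989, 0.0, -0.0]
ft_force: [0.4, 0.4, -1.3]
grip_width: 0.008
grasp_force: 60.3
```

Call:
drive_tool --increments '[[[-10,-40,0],[0,0,0],0],[[-10,-35,0],[0,0,0],0],[[-8,-22,0],[0,0,0],0],[[0,0,0],[0,0,0],0],[[0,0,0],[0,0,0],0],[[0,0,0],[0,0,0],0],[[0,0,0],[0,0,0],0],[[0,0,0],[0,0,0],0]]'

```text
clock: 22.98
eef_pos: [0.4092, -0.2941, 0.1606]
tool_rot: [-0.146, 0.989, 0.0, -0.0]
ft_force: [-0.6, -0.4, -0.2]
grip_width: 0.008
grasp_force: 60.3
```

```bash
python3 -c "
from h import *
st()"
```

```text
t 22.98 pos [ 409.2 -294.1  160.6] yawy 106.77 z [-3.e-04  5.e-04 -1.e+00] F [-0.62 -0.38 -0.17] M [0.006 0.05  0.043] w 0.008 g 60.3 j [-0.623  0.291 -0.116  1.164  0.    -0.916]
```

Call:
drive_tool --increments '[[[0.3,-6.2,0],[0,0,0],0],[[0,0,-30],[0,0,0],0],[[0,0,-35],[0,0,0],0],[[0,0,-24],[0,0,0],0],[[0,0,0],[0,0,0],0],[[0,0,0],[0,0,0],0],[[0,0,0],[0,0,0],0]]'

```text
clock: 23.57
eef_pos: [0.4103, -0.3021, 0.0732]
tool_rot: [-0.145, 0.989, -0.001, 0.001]
ft_force: [0.2, 0.6, 0.6]
grip_width: 0.0077
grasp_force: 60.3
```

```bash
python3 -c "
from h import *
st()"
```

```text
t 23.57 pos [ 410.3 -302.1   73.2] yawy 106.68 z [ 0.0017 -0.0013 -1.    ] F [0.25 0.61 0.63] M [ 0.008 -0.018 -0.016] w 0.0077 g 60.3 j [-0.635  0.384 -0.233  0.951 -0.    -0.926]
```

Call:
drive_tool --increments '[[[-0.5,1.5,0],[0,0,0],0],[[0,0,-4],[0,0,0],0],[[0,0,-4],[0,0,0],0],[[0,0,-3],[0,0,0],0],[[0,0,0],[0,0,0],0],[[0,0,0],[0,0,0],0]]'

```text
clock: 24.07
eef_pos: [0.4084, -0.2999, 0.0606]
tool_rot: [-0.145, 0.989, 0.0, -0.0]
ft_force: [-0.1, -0.6, -0.6]
grip_width: 0.0079
grasp_force: 60.3
```

Call:
drive_tool --increments '[[[0,0,-1.5],[0,0,0],0],[[0,0,-1.5],[0,0,0],0],[[0,0,0],[0,0,0],0],[[0,0,0],[0,0,0],0]]'

```text
clock: 24.4
eef_pos: [0.4085, -0.3, 0.0577]
tool_rot: [-0.145, 0.989, 0.0, -0.0]
ft_force: [0.4, 0.3, -0.3]
grip_width: 0.0077
grasp_force: 60.3
```

Call:
drive_tool --increments '[[[0,0,-2],[0,0,0],0],[[0,0,-2],[0,0,0],0],[[0,0,0],[0,0,0],0],[[0,0,0],[0,0,0],0]]'

```text
clock: 24.73
eef_pos: [0.4085, -0.3, 0.0536]
tool_rot: [-0.145, 0.989, 0.0, -0.0]
ft_force: [0.2, -0.5, -0.1]
grip_width: 0.0077
grasp_force: 60.3
```

Inside the slot with no contact forces. Going down to the shoulder.

Call:
drive_tool --increments '[[[0.5,0,-2.5],[0,0,0],0],[[0,0,-2.5],[0,0,0],0],[[0,0,-2.5],[0,0,0],0],[[0,0,0],[0,0,0],0],[[0,0,0],[0,0,0],0]]'

```text
clock: 25.15
eef_pos: [0.409, -0.3, 0.046]
tool_rot: [-0.145, 0.989, 0.0, -0.0]
ft_force: [-0.6, -0.7, -0.4]
grip_width: 0.0079
grasp_force: 60.3
```

Call:
drive_tool --increments '[[[0,0,-1],[0,0,0],0],[[0,0,0],[0,0,0],0],[[0,0,0],[0,0,0],0]]'

```text
clock: 25.4
eef_pos: [0.4091, -0.3001, 0.0453]
tool_rot: [-0.145, 0.989, 0.0, -0.0]
ft_force: [-0.2, -0.1, -0.3]
grip_width: 0.0078
grasp_force: 60.3
```

Call:
drive_tool --increments '[[[0,0,-0.6],[0,0,0],0],[[0,0,0],[0,0,0],0],[[0,0,0],[0,0,0],0]]'

```text
clock: 25.65
eef_pos: [0.4091, -0.3, 0.0447]
tool_rot: [-0.145, 0.989, -0.0, 0.0]
ft_force: [0.1, -0.0, 0.2]
grip_width: 0.008
grasp_force: 60.3
```

Call:
drive_tool --increments '[[[0,0,-0.6],[0,0,0],0],[[0,0,0],[0,0,0],0],[[0,0,0],[0,0,0],0]]'

```text
clock: 25.9
eef_pos: [0.4092, -0.3001, 0.0444]
tool_rot: [-0.145, 0.989, -0.0, 0.0]
ft_force: [-0.2, 0.6, 3.7]
grip_width: 0.0081
grasp_force: 61.0
```

Call:
drive_tool --increments '[[[0,0,0],[0,0,0],0.15],[[0,0,0],[0,0,0],0.3],[[0,0,0],[0,0,0],0.5],[[0,0,0],[0,0,0],0.5],[[0,0,0],[0,0,0],0.5]]'

```text
clock: 26.32
eef_pos: [0.4091, -0.3, 0.0439]
tool_rot: [-0.145, 0.989, 0.0, -0.0]
ft_force: [-1.0, 0.2, -0.2]
grip_width: 0.0429
grasp_force: 0.0
```

Call:
drive_tool --increments '[[[0,0,5],[0,0,0],0.5],[[0,0,10],[0,0,0],0.5],[[0,0,25],[0,0,0],0.5],[[0,0,40],[0,0,0],0.5],[[0,0,40],[0,0,0],0.5],[[0,0,20],[0,0,0],0.5],[[0,0,0],[0,0,0],0.5],[[0,0,0],[0,0,0],0.5]]'

```text
clock: 26.98
eef_pos: [0.4102, -0.3008, 0.1865]
tool_rot: [-0.145, 0.989, -0.002, 0.002]
ft_force: [-2.1, 0.9, -1.0]
grip_width: 0.0424
grasp_force: 0.0
```

```bash
python3 lid.py; python3 - <<'E'
from h import *
S=camera("scene");T=camera("top")
a=cv2.resize(S["image"][200:300,220:470,::-1],None,fx=3.1,fy=3.1,interpolation=cv2.INTER_CUBIC)
b=cv2.resize(T["image"][255:345,250:500,::-1],None,fx=3.1,fy=3.1,interpolation=cv2.INTER_CUBIC)
cv2.imwrite("pics/end.png",np.vstack([a,b]))
E
```

```text
t 26.98 pos [ 410.2 -300.8  186.5] yawy 106.65 z [ 0.0041 -0.003  -1.    ] F [-2.08  0.95 -0.98] M [0.009 0.046 0.001] w 0.0424 g 0.0 j [-0.633  0.278 -0.064  1.224  0.    -0.923]
scene 0.84 [228.7 231.8 327.3 278.4] 2745
top 0.57 [222.7 192.4 333.6 267.9] 6488
```

View pics/end.png

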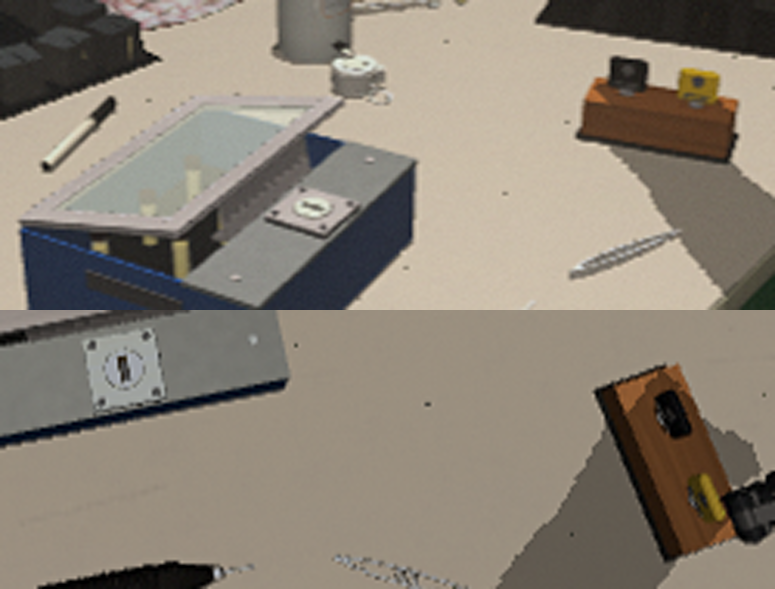

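The lid is up, and the yellow key stands in its slot at (698,88), level with the black key. The gripper is clear of everything.

Call:
drive_tool --increments '[[[0,0,0],[0,0,0],0.5],[[0,0,0],[0,0,0],0.5],[[0,0,0],[0,0,0],0.5],[[0,0,0],[0,0,0],0.5]]'

```text
clock: 27.62
eef_pos: [0.4091, -0.3, 0.1838]
tool_rot: [-0.145, 0.989, 0.0, -0.0]
ft_force: [0.5, 0.2, -0.3]
grip_width: 0.0428
grasp_force: 0.0
```

```bash
python3 -c "
from workcell import *
print(job_done())"
```

```text
the job is handed in; nothing more can be done
None
```

The safe is unlocked with its lid up, the yellow key is fully back down in its slot, the black key and the things around it look undisturbed, and the job was handed in at about 28 s (no verdict came back).

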